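# Swap the sensor cells and set the rack's hold-down thumbscrew

## Robot

A 6-joint arm with a two-finger parallel gripper is mounted at the origin on the work surface. World frame = base frame: x ahead of the robot, y to its left, z up, the work surface at z = 0. Lengths are in m, angles in rad, forces in N, time in s.
With the tool pointing down it reaches from about 0.3 to 0.775 m from the base axis. Payload 14.6 kg.
Tool frame: the origin (TCP) lies at the very end of the fingers, on their centre line; the grasp point (between the pads) lies 19 mm behind it; z points along the fingers, y is the direction in which the jaws open and shut (so a half turn about z gives the same grasp; the last joint's range is limited). The gripper opens to 94 mm and grips with 3 to 60 N. Pads are 16 mm wide; open, the fingers measure 119 mm over their backs; the gripper's body (75 mm by 177 mm) begins 78 mm behind the grasp point.
Start: joints at [-1.248, 0.3, 1.521, -0, 1.321, -0.067], TCP at [0.209, -0.509, 0.205] pointing down, gripper open.
Joint ranges: [-3.03, 3.03], [-0.79, 2.21], [0.23, 2.52], [-1.04, 4.18], [0, 3.07], [-2.55, 2.55]. Speed limits (rad/s): [2.22, 2.22, 2.57, 3.14, 3.14, 3.14].

## Interface

Orientations are given as [roll, pitch, yaw] about the fixed x, y, z axes, in that order (R = Rz(yaw) Ry(pitch) Rx(roll)).
In Python, from station import ctrl, eyes gives the robot as it stands.
- The arm moves only by the tool jog_arm, never from a script. Its argument "moves" is a list of rows, each a list of 3 entries, a list of its own where there are three numbers: the shift along the world's x, y, z in mm, then the turn, a rotation vector about the world's x, y, z in units of 5 degrees (1.0 is 5 degrees), then the finger opening in mm, from 0 to 94. In form: [[[tx, ty, tz], [wx, wy, wz], jaw], ...]. A call has 1 to 5 rows; each row is the pose to reach, as a shift and turn from the pose commanded when the call began; what a row does not reach only later rows make up. A row lasts 1/12 s, in which the tool goes at most 41.7 mm and 7.16 degrees, less where a joint would pass 70% of its speed; a pose out of reach is approached as far as the arm can. A call with a gripper value outside its range is refused whole. The fingers move at their own pace and stop on an object; "squeeze" is the grip in N (left out, the last holds). Time passes only in rows, so rows that repeat a pose let the fingers close. It gives the time, the measured TCP pose, the force and the opening at its end, in the units of the state.
- ctrl.get_obs(): the state, without advancing time (a new reading comes with each control period).
- eyes.camera(name): name is "side" or "top" or "wrist"; returns a dict with "frame" (480x640x3 uint8, red, green, blue), "vertical_fov" (degrees; the focal length in pixels is half the picture's height over the tangent of half this angle, whatever the lens; pixels are square), "cx", "cy" (the principal point, pixels), "eye" and "attitude" of the camera in the world; the wrist camera has in their place "hand_eye" (4x4, takes a point from camera to tool coordinates, whose origin is the TCP and whose axes are the flange's). Camera axes: x right, y down, z forward; pixel columns grow to the right and rows downward; lengths in m; the calibration is good to about 2 mm. A picture is of the moment at which its call begins: read the wrist's pose just before it. There is no depth.
- ctrl.hand_in(): hands the job in, once; it reports no verdict.
The state is a dict: "time_s": time; "qpos": joint angles; "joint_vel": joint speeds; "tau": joint torques, N m; "ee_pos": TCP position; "eef_rot": TCP orientation; "force": force on the tool from outside, world axes, zero at the start; "moment": the same for the moment, N m; "grip_width": finger opening in m.
Only numpy, scipy, OpenCV 4.12 (cv2) and the standard library are available. Lean on these libraries where they do the work, as an engineer would, in place of code of your own. Each camera call takes 0.05 s, during which the arm holds its last target.

## Task

On the cell rack, swap the tall and the short sensor cell, so that each stands upright in the ring the other came from (the third ring is free for parking). Then turn the rack's thumbscrew clockwise until it seats, back it off a quarter turn, and finish still gripping it there: the program ends while holding the thumbscrew. Never tip a cell over, and leave the bottle, beaker and spanner where they are.

Things in the scene. Friction and masses are not known exactly. Their poses are not given: they have to be found in the camera images.
- rack: Fixed aluminium plate 130 (x) x 420 (y) x 12 mm. Along its y axis stand three grey rings (y = -150, -50, +50 mm; inner radius 31, outer 35, rising 8 mm above the plate) and a grey block with a black thumbscrew (y = +150 mm). Origin: centre of the plate's underside, on the bench; z up.
- keeper: Steel bar 14 x 290 x 12 mm along the +x side of the rings (rack y -200 to +90 mm), 34 to 46 mm above the bench. Turning the screw clockwise moves it towards the rings, 4 mm per rad. Origin: middle of the lower edge of its ring-side face, which is 32 mm from the rings' centre line when the screw is seated, clear of cells standing in the rings.
- place_a (a point): Centre of the first ring (rack y = -150 mm), on the plate's upper face, 12 mm above the bench. One of the two rings that hold a cell at the start.
- place_b (a point): Centre of the middle ring (rack y = -50 mm), on the plate's upper face. The other ring that holds a cell at the start.
- park (a point): Centre of the third ring (rack y = +50 mm), next to the screw, on the plate's upper face. Empty at the start; a parking place.
- tall_cell: Tall sensor cell: upright white cylinder 48 mm across and 85 mm high with a black round cap 38 mm across and 30 mm high above it (cap from 85 to 115 mm) and a small steel stub 16 mm across and 12 mm high on top; 127 mm in all, about 0.25 kg. Origin: centre of its underside; z up. It starts in place_a or place_b. It has 7 mm of play all round in a ring.
- short_cell: Short sensor cell: upright white cylinder 48 mm across and 50 mm high with a black round cap 38 mm across and 30 mm high above it (cap from 50 to 80 mm), no stub; about 0.18 kg. Origin: centre of its underside; z up. It starts in the other of place_a and place_b. Same play in a ring.
- wing: Black wing grip of the thumbscrew: bar 46 mm long (its x), 12 mm thick (its y), 26 mm high, a rounded bump up to 4 mm high on each end. Origin: its centre, on the vertical screw axis, 56 mm above the bench (bar 43 to 69 mm). Below: steel boss 22 mm across (37 to 43 mm) and fixed block 56 x 56 mm (to 37 mm), extended to rack x = +59 mm. Turns without rising; about 0.06 N m friction holds it.
- screw (a joint): Angle of the thumbscrew, rad: 0 when seated (hard stop), negative when loosened (loosest -3.5); clockwise from above increases it. Starts between -2.8 and -2.1; -1.57 is a quarter turn off the seat. Seated, the wing's x axis stands +0.6 rad (anticlockwise from above) from the rack's x axis.
- reagent_bottle: White plastic bottle 72 mm across, 150 mm high, standing on the bench to the robot's right of the rack; not to be moved. Origin: centre of its underside.
- beaker: Open glass beaker 70 mm across, 85 mm high, standing to the robot's left of the rack; not to be moved. Origin: centre of its underside.
- spanner: Steel spanner 160 mm long, lying on the bench beyond the rack; not to be moved. Origin: middle of its underside.

How it is judged:
By the outcome, as a careful person would: the job done as asked, in the order asked, and still so for the second after the job is handed in, while the arm keeps its last pose, push and grip.
It also fails if it takes over 72 s, if anything falls off the work surface, if the arm or the gripper's body presses on something with over 40 N, if the wrist force passes 120 N, or if a joint passes its speed limit or range.

## Working session

There is one attempt and no reset: what is moved stays moved. The work goes in short steps, Python scripts to look and compute and a tool call to move; the robot and the scene stay as the last step left them, time stands still between calls to the robot, and variables do not carry over. Pictures are saved under pics/ and viewed, and the job is handed in when it is done.

Besides the shell and the picture viewer there is one more tool, called after "Call:" by a JSON object that holds its "api" and its "payload", one argument or row to a line. jog_arm: Moves the arm, as the interface text tells. Its arguments: {"type":"object","properties":{"moves":{"type":"array","items":{"type":"array"}},"squeeze":{"type":"number"}},"required":["moves"]}

```bash
ls; mkdir -p pics; cat > h.py <<'E'
import numpy as np,cv2
from station import ctrl,eyes
def snap(n,f):
    d=eyes.camera(n); cv2.imwrite('pics/'+f,cv2.cvtColor(d['frame'],cv2.COLOR_RGB2BGR)); return d
E
python3 - <<'E'
from h import *
print(ctrl.get_obs())
for n in ['side','top','wrist']:
    d=snap(n,n+'0.png'); print(n,{k:(v if not hasattr(v,'shape') else v.tolist()) for k,v in d.items() if k!='frame'})
E
```

```text
pics
{'time_s': 0.0, 'qpos': array([-1.24760843e+00,  3.00454483e-01,  1.52158614e+00, -2.38558897e-05,
        1.32068866e+00, -6.66252906e-02]), 'joint_vel': array([-1.27427439e-03, -8.81164419e-04,  9.87760428e-04,  5.46921527e-04,
        1.34818678e-03,  4.92231587e-05]), 'tau': array([ 2.45981873e-04, -5.31799686e+01, -3.52739668e+01,  7.08237151e-02,
        2.44207936e-02, -1.11051977e-04]), 'ee_pos': array([ 0.2089037 , -0.50849847,  0.20489331]), 'eef_rot': array([-3.14045701e+00, -5.26164096e-05,  3.89819071e-01]), 'force': array([-0.18273306, -0.13037192, -0.29593273]), 'moment': array([-0.00254146, -0.04907904,  0.0131895 ]), 'grip_width': 0.0939488824438748}
side {'vertical_fov': 51.493655338293316, 'cx': 314.9367523745751, 'cy': 242.56984718950108, 'eye': [0.48148204447282944, 0.8297374434137845, 0.7434403533788158], 'attitude': [-2.245931991842432, 0.005340861469998126, -2.9680426261880566]}
top {'vertical_fov': 45.40581328128454, 'cx': 315.9876361222263, 'cy': 236.96605375123468, 'eye': [0.45340557762068723, 0.01775952850123486, 1.351442587516665], 'attitude': [-2.9912964621164546, -0.022440309217381493, -1.5568415792118024]}
wrist {'vertical_fov': 59.539557255345095, 'cx': 325.4073414451832, 'cy': 248.04047216327672, 'hand_eye': [[-0.0021224324425202492, -0.9616572409023969, -0.27424595949715214, 0.08082620272485724], [0.9999975067907324, -0.0022313954165986195, 8.53628213139035e-05, -0.00042967483824307706], [-0.0006940409522630987, -0.2742450945677634, 0.9616595792756775, -0.17831117373939467], [0.0, 0.0, 0.0, 1.0]]}
```

View pics/top0.png

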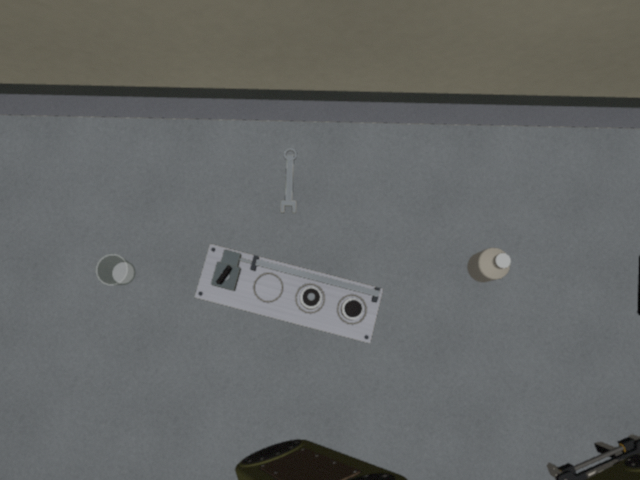

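View pics/side0.png

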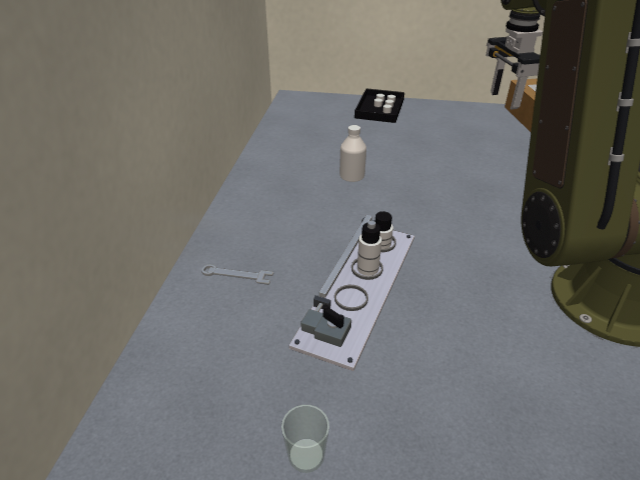

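View pics/wrist0.png

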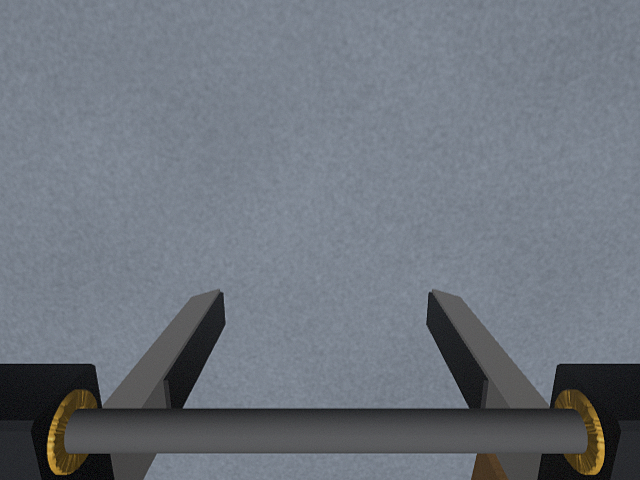

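The top view shows the tall cell (it has the stub) in place_b at about (310,297) and the short cell in place_a at (352,309). Park at (268,287) is empty and the wing is at about (225,275). Next I'll measure these.

```bash
cat >> h.py <<'E'
from scipy.spatial.transform import Rotation as Ro
def cam(d,obs=None):
    f=240/np.tan(np.radians(d['vertical_fov']/2)); K=np.array([[f,0,d['cx']],[0,f,d['cy']],[0,0,1]])
    if 'eye' in d: R=Ro.from_euler('xyz',d['attitude']).as_matrix(); t=np.array(d['eye'])
    else:
        T=np.eye(4);T[:3,:3]=Ro.from_euler('xyz',obs['eef_rot']).as_matrix();T[:3,3]=obs['ee_pos'];T=T@np.array(d['hand_eye']);R=T[:3,:3];t=T[:3,3]
    return K,R,t
def ray(c,p): 
    K,R,t=c; v=R@np.linalg.solve(K,[p[0],p[1],1]); return t,v/np.linalg.norm(v)
def onz(c,p,z): t,v=ray(c,p); return t+v*(z-t[2])/v[2]
def proj(c,X):
    K,R,t=c; q=K@(R.T@(np.asarray(X,float)-t)); return q[:2]/q[2]
def tri(c1,p1,c2,p2):
    a,u=ray(c1,p1);b,v=ray(c2,p2); s=np.linalg.lstsq(np.c_[u,-v],b-a,rcond=None)[0]
    A=a+u*s[0];B=b+v*s[1]; return (A+B)/2,np.linalg.norm(A-B)
E
python3 - <<'E'
from h import *
im=cv2.imread('pics/top0.png'); cv2.imwrite('pics/topz.png',cv2.resize(im[230:360,180:400],None,fx=3.6,fy=3.6,interpolation=cv2.INTER_CUBIC))
im=cv2.imread('pics/side0.png'); cv2.imwrite('pics/sidez.png',cv2.resize(im[195:375,280:430],None,fx=3.3,fy=3.3,interpolation=cv2.INTER_CUBIC))
E
```

```text
(no output)
```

View pics/topz.png

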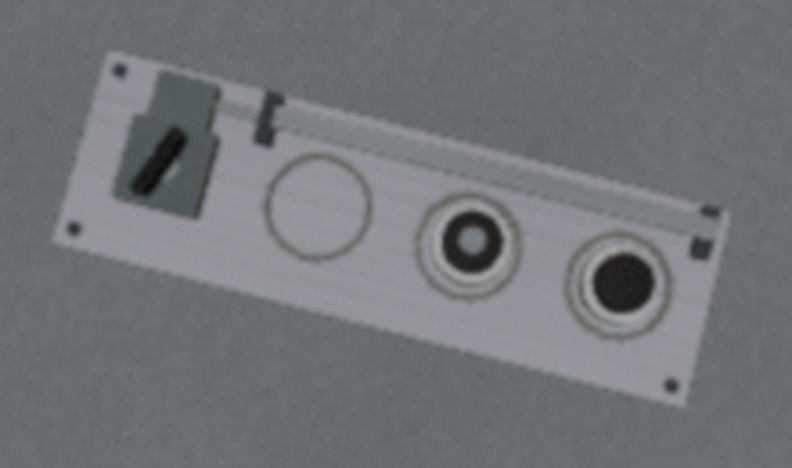

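View pics/sidez.png

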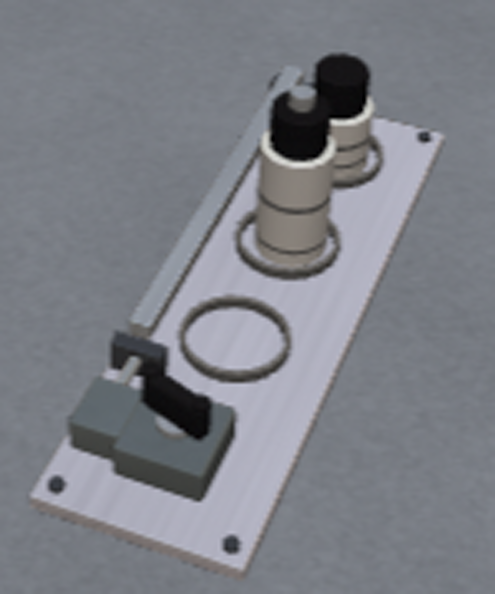

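```bash
cat > m.py <<'E'
from h import *
import pickle
tc=cam(eyes.camera('top')) ; sc=cam(eyes.camera('side'))
pickle.dump((tc,sc),open('cams.pkl','wb'))
T=lambda u,v:((u+.5)/3.6-.5+180,(v+.5)/3.6-.5+230)
S=lambda u,v:((u+.5)/3.3-.5+280,(v+.5)/3.3-.5+195)
P=[onz(tc,T(*p),.012) for p in [(108,51),(54,240),(686,404),(728,212)]]
for p in P: print(p.round(4))
print([np.linalg.norm(P[i]-P[(i+1)%4]).round(4) for i in range(4)])
c=np.mean(P,0); yv=(P[0]+P[1]-P[2]-P[3]); yaw=np.arctan2(yv[1],yv[0])-np.pi/2; print('rack c',c,yaw)
# two views: ring park (top rim), caps
def show(n,t,s): print(n,*[np.round(a,4) for a in tri(tc,T(*t),sc,S(*s))])
show('stub top',(473,241),(302,90))
show('short cap top',(622,283),(343,68))
show('ring park',(319,207),(236,331))
show('wing top mid',(160,161),(178,398))
R=np.array([[np.cos(yaw),-np.sin(yaw)],[np.sin(yaw),np.cos(yaw)]])
for n,y in [('a',-.15),('b',-.05),('park',.05),('screw',.15)]: print(n,c[:2]+R@[0,y])
print('short cap at z.092',onz(tc,T(622,283),.092),'stub .139',onz(tc,T(473,241),.139),'ring .02',onz(tc,T(319,207),.02))
w=[onz(tc,T(*p),.069) for p in [(180,132),(140,190)]];d=w[0]-w[1];print('wing',np.mean(w,0),np.arctan2(d[1],d[0]),np.linalg.norm(d))
E
python3 m.py
```

```text
[0.6361 0.24   0.012 ]
[0.5129 0.2695 0.012 ]
[ 0.4145 -0.1377  0.012 ]
[ 0.5375 -0.1651  0.012 ]
[np.float64(0.1267), np.float64(0.419), np.float64(0.126), np.float64(0.417)]
rack c [0.52527708 0.05167885 0.012     ] -0.2378648122754079
stub top [0.5117 0.0018 0.1396] 0.0028
short cap top [ 0.4894 -0.0893  0.0948] 0.0018
ring park [0.5371 0.0994 0.0217] 0.0019
wing top mid [0.5609 0.1968 0.0602] 0.0001
a [ 0.48993286 -0.09409764]
b [0.51349567 0.00308669]
park [0.53705848 0.10027102]
screw [0.56062129 0.19745535]
short cap at z.092 [ 0.48855707 -0.08957641  0.092     ] stub .139 [0.51035182 0.00178178 0.139     ] ring .02 [0.53620581 0.09948599 0.02      ]
wing [0.56014139 0.19558897 0.069     ] -0.5705082949914373 0.04322721601543705
```

Heights check out: stub 139.6 (nominal 139), short cap 94.8 (92) and ring rim 21.7 (20). The plate sides measure 126 × 418 mm against the stated 130 × 420. The wing is at a yaw of about 2.57, which puts the screw near -2.2. I'll approach the tall cell with the jaws along rack x (tool yaw 1.333), above the keeper.

Call:
{"api": "jog_arm", "payload": {
  "moves": [
    [[20,34,10],[0,0,1.4],94],
    [[41,69,20],[0,0,2.8],94],
    [[61,103,30],[0,0,4.2],94],
    [[82,138,40],[0,0,5.6],94],
    [[102,172,45],[0,0,7.0],94]
  ]
}}

```text
time_s: 0.67
ee_pos: [0.3116, -0.3352, 0.2515]
eef_rot: [3.14, 0.0, 1.006]
force: [0.2, -0.8, 0.5]
grip_width: 0.0943
```

Call:
{"api": "jog_arm", "payload": {
  "moves": [
    [[20,34,0],[0,0,1],94],
    [[41,69,0],[0,0,2],94],
    [[61,103,0],[0,0,3],94],
    [[82,138,0],[0,0,3.8],94],
    [[102,172,0],[0,0,3.8],94]
  ]
}}

```text
time_s: 1.08
ee_pos: [0.4136, -0.1628, 0.2507]
eef_rot: [3.141, 0.0, 1.337]
force: [1.1, -0.4, -0.3]
grip_width: 0.094
```

Call:
{"api": "jog_arm", "payload": {
  "moves": [
    [[20,34,0],[0,0,0],94],
    [[41,69,0],[0,0,0],94],
    [[61,103,0],[0,0,0],94],
    [[82,138,0],[0,0,0],94],
    [[98,166,0],[0,0,0],94]
  ]
}}

```text
time_s: 1.5
ee_pos: [0.5119, 0.0039, 0.2504]
eef_rot: [3.142, -0.0, 1.333]
force: [-0.8, -0.6, 0.6]
grip_width: 0.0941
```

```bash
python3 - <<'E'
from h import *
o=ctrl.get_obs(); d=snap('wrist','w1.png'); c=cam(d,o)
for X in [(.5117,.0018,.139),(.537,.0995,.02),(.56,.1955,.069)]: print(proj(c,X))
E
```

```text
[325.34793892 248.21335045]
[326.76112819 107.90928138]
[326.53026927 -34.15150944]
```

View pics/w1.png

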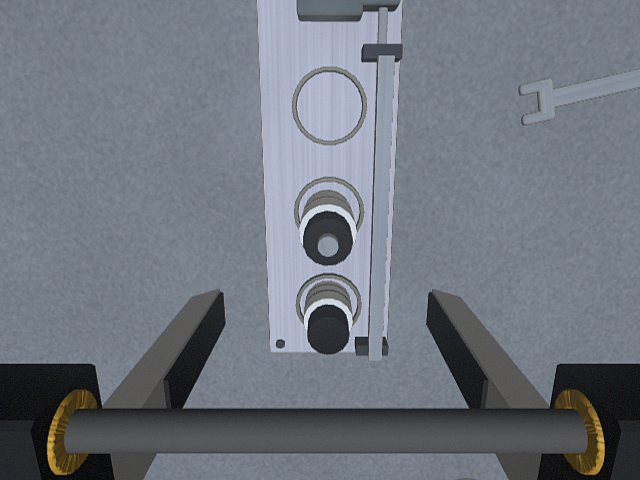

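The wrist view shows the tall stub at (328,243), the short cap at (328,329) and the park ring at (330,106). All sit 2–5 px from the predictions, so I'll convert these to points.

```bash
python3 - <<'E'
from h import *
import pickle
o=ctrl.get_obs(); c=cam(eyes.camera('wrist'),o); print(o['ee_pos'])
print('stub',onz(c,(328,243.5),.139),'cap',onz(c,(328,328),.092),'park',onz(c,(330,106),.02))
tc,sc=pickle.load(open('cams.pkl','rb'))
print(tri(c,(328,243.5),tc,((473.5)/3.6-.5+180,241.5/3.6-.5+230)))
print(tri(c,(330,106),tc,((319.5)/3.6-.5+180,207.5/3.6-.5+230)))
E
```

```text
[0.5133283  0.00707716 0.25001995]
stub [0.51585844 0.00815739 0.139     ] cap [ 0.49509202 -0.07944922  0.092     ] park [0.54155779 0.10388685 0.02      ]
(array([0.51295214, 0.00089039, 0.10980817]), np.float64(0.0026560118225417532))
(array([ 0.54531124,  0.1098269 , -0.13263646]), np.float64(0.0020906830997748345))
```

Call:
{"api": "jog_arm", "payload": {
  "moves": [
    [[0,0,0],[0,0,0],70],
    [[0,0,0],[0,0,0],70],
    [[0,0,0],[0,0,0],70]
  ]
}}

```text
time_s: 1.85
ee_pos: [0.5106, 0.0003, 0.2506]
eef_rot: [3.141, 0.0, 1.331]
force: [-0.3, -0.2, 1.1]
grip_width: 0.0773
```

```bash
python3 - <<'E'
from h import *
import pickle
o=ctrl.get_obs(); d=snap('wrist','w2.png'); c=cam(d,o); print(o['ee_pos'],ctrl.get_obs()['ee_pos'])
g=cv2.cvtColor(d['frame'],cv2.COLOR_RGB2GRAY)
cs=cv2.HoughCircles(g,cv2.HOUGH_GRADIENT,1,50,param1=120,param2=18,minRadius=15,maxRadius=45); print(cs)
E
```

```text
[5.10639455e-01 3.08286599e-04 2.50553293e-01] [5.10672616e-01 2.65369881e-04 2.50641744e-01]
[[[328.5 207.5  35.3]
  [329.5 100.5  38.2]
  [328.5 303.5  28.8]
  [131.5 441.5  22.9]
  [367.5 269.5  22.1]]]
```

View pics/w2.png

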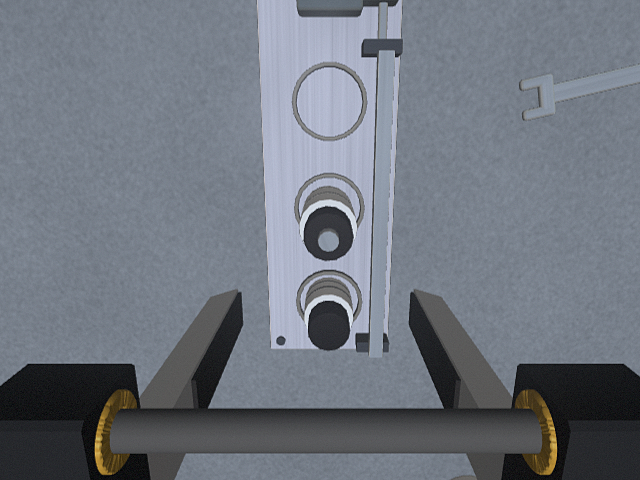

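```bash
python3 - <<'E'
from h import *
import pickle
o=ctrl.get_obs(); c=cam(eyes.camera('wrist'),o); print(o['ee_pos'])
print('stub',onz(c,(328.5,239),.139),'cap',onz(c,(328.5,325),.092),'park',onz(c,(329.5,101),.02))
tc,sc=pickle.load(open('cams.pkl','rb'))
T=lambda u,v:((u+.5)/3.6-.5+180,(v+.5)/3.6-.5+230)
S=lambda u,v:((u+.5)/3.3-.5+280,(v+.5)/3.3-.5+195)
for w,t,s in [((328.5,239),(473,241),(302,90)),((328.5,325),(622,283),(343,68)),((329.5,101),(319,207),(236,331))]:
    print(tri(c,w,sc,S(*s)))
E
```

```text
[5.10672616e-01 2.65369881e-04 2.50641744e-01]
stub [0.51433249 0.00417464 0.139     ] cap [ 0.49312568 -0.08402907  0.092     ] park [0.53997235 0.10102285 0.02      ]
(array([0.51375117, 0.00478239, 0.14169228]), np.float64(0.001462197399673577))
(array([ 0.49212019, -0.08021094,  0.10076986]), np.float64(0.00395799532704502))
(array([0.53891662, 0.10080284, 0.02309196]), np.float64(0.001965676565685129))
```

The views agree to about 2–4 mm, well within jaw self-centring and ring play. I'll descend on the tall cell and grip its white body above the keeper.

Call:
{"api": "jog_arm", "payload": {
  "moves": [
    [[2,2.5,-38],[0,0,0],70],
    [[2,2.5,-76],[0,0,0],70],
    [[2,2.5,-114],[0,0,0],70],
    [[2,2.5,-150],[0,0,0],70],
    [[2,2.5,-170],[0,0,0],70]
  ]
}}

```text
time_s: 2.37
ee_pos: [0.5112, 0.0031, 0.077]
eef_rot: [-3.138, 0.001, 1.331]
force: [0.4, -1.1, -0.3]
grip_width: 0.0702
```

Call:
{"api": "jog_arm", "payload": {
  "moves": [
    [[0,0,-18],[0,0,0],70],
    [[0,0,-18],[0,0,0],70],
    [[0,0,-18],[0,0,0],44],
    [[0,0,-18],[0,0,0],44],
    [[0,0,-18],[0,0,0],44]
  ],
  "squeeze": 25
}}

```text
time_s: 2.78
ee_pos: [0.5137, 0.0035, 0.064]
eef_rot: [3.139, -0.0, 1.332]
force: [0.4, -0.2, -0.3]
grip_width: 0.0532
```

Call:
{"api": "jog_arm", "payload": {
  "moves": [
    [[0,0,0],[0,0,0],44],
    [[0,0,0],[0,0,0],44],
    [[0,0,0],[0,0,0],44],
    [[0,0,0],[0,0,0],44]
  ]
}}

```text
time_s: 3.12
ee_pos: [0.5135, 0.0037, 0.0637]
eef_rot: [3.14, -0.0, 1.332]
force: [-1.3, 0.4, 7.3]
grip_width: 0.048
```

Call:
{"api": "jog_arm", "payload": {
  "moves": [
    [[0,0,5],[0,0,0],44],
    [[0,0,10],[0,0,0],44],
    [[0,0,20],[0,0,0],44],
    [[0,0,25],[0,0,0],44],
    [[0,0,25],[0,0,0],44]
  ]
}}

```text
time_s: 3.53
ee_pos: [0.5137, 0.0038, 0.0891]
eef_rot: [3.139, -0.0, 1.332]
force: [-0.7, -0.5, -2.7]
grip_width: 0.0475
```

```bash
python3 - <<'E'
from h import *
d=snap('wrist','w3.png');o=ctrl.get_obs();print(o['ee_pos'],o['force'],o['grip_width'])
E
```

```text
[0.51335307 0.00377116 0.08827349] [-0.00854304  0.50567786 -3.7664382 ] 0.04833415670388647
```

View pics/w3.png

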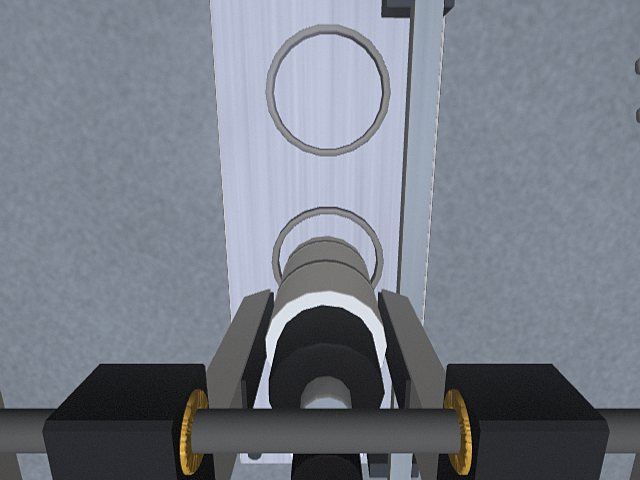

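The tall cell is held clear, and the park ring is centred at about (328,90) with the cell at column 326. I'll compute the park centre from this view.

```bash
python3 - <<'E'
from h import *
o=ctrl.get_obs(); c=cam(eyes.camera('wrist'),o)
print(o['ee_pos'],onz(c,(328,90),.02), 'b',onz(c,(327.5,261),.02), 'stub',onz(c,(326,392),.139+.025))
E
```

```text
[0.51335307 0.00377116 0.08827349] [0.53926748 0.10149299 0.02      ] b [0.51553291 0.00535866 0.02      ] stub [0.51587027 0.01272118 0.164     ]
```

Call:
{"api": "jog_arm", "payload": {
  "moves": [
    [[6,24,0],[0,0,0],44],
    [[14,56,0],[0,0,0],44],
    [[21,83,0],[0,0,0],44],
    [[24.5,97,0],[0,0,0],44],
    [[24.5,97,0],[0,0,0],44]
  ]
}}

```text
time_s: 4.05
ee_pos: [0.5376, 0.103, 0.087]
eef_rot: [-3.141, -0.0, 1.335]
force: [0.6, 0.4, -3.8]
grip_width: 0.0476
```

Call:
{"api": "jog_arm", "payload": {
  "moves": [
    [[0,0,0],[0,0,0],44],
    [[0,0,-5],[0,0,0],44],
    [[0,0,-10],[0,0,0],44],
    [[0,0,-10],[0,0,0],44]
  ]
}}

```text
time_s: 4.38
ee_pos: [0.5368, 0.0997, 0.0761]
eef_rot: [-3.14, 0.001, 1.331]
force: [0.6, 0.1, -3.7]
grip_width: 0.0479
```

```bash
python3 - <<'E'
from h import *
o=ctrl.get_obs();print(o['ee_pos'],o['force'],o['grip_width'])
d=snap('side','s1.png'); d=snap('top','t1.png')
im=cv2.imread('pics/side' '0.png')
a=cv2.resize(cv2.imread('pics/s1.png')[195:375,280:430],None,fx=3,fy=3,interpolation=cv2.INTER_CUBIC)
cv2.imwrite('pics/s1z.png',a)
E
```

```text
[0.5368071  0.09974125 0.07614111] [ 0.5727086   0.09213095 -3.71269837] 0.047903098872803446
```

View pics/s1z.png

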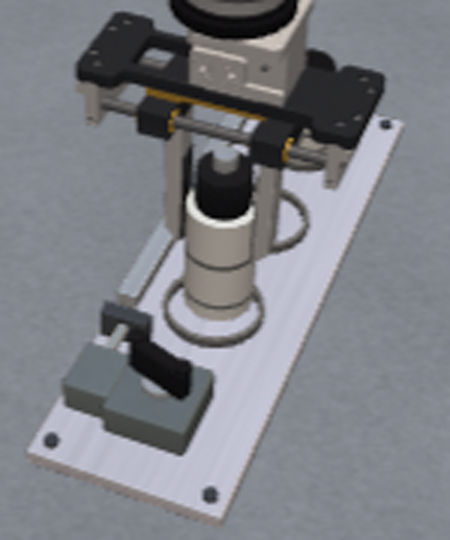

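The side view shows the tall cell hanging upright and centred over the park ring. I'll lower it and release.

Call:
{"api": "jog_arm", "payload": {
  "moves": [
    [[0.5,0.5,-4],[0,0,0],44],
    [[0.5,0.5,-8],[0,0,0],44],
    [[0.5,0.5,-11],[0,0,0],44],
    [[0.5,0.5,-13],[0,0,0],44],
    [[0.5,0.5,-14],[0,0,0],44]
  ]
}}

```text
time_s: 4.9
ee_pos: [0.5379, 0.1013, 0.0637]
eef_rot: [-3.141, 0.0, 1.332]
force: [-7.2, -0.3, 15.6]
grip_width: 0.0478
```

Call:
{"api": "jog_arm", "payload": {
  "moves": [
    [[0,0,0],[0,0,0],44],
    [[0,0,0],[0,0,0],44]
  ]
}}

```text
time_s: 5.07
ee_pos: [0.5379, 0.1013, 0.0638]
eef_rot: [-3.142, 0.0, 1.332]
force: [-4.7, -0.6, 5.7]
grip_width: 0.0479
```

Call:
{"api": "jog_arm", "payload": {
  "moves": [
    [[0,0,0],[0,0,0],60],
    [[0,0,0],[0,0,0],70],
    [[0,0,0],[0,0,0],70],
    [[0,0,0],[0,0,0],70]
  ]
}}

```text
time_s: 5.4
ee_pos: [0.5381, 0.1013, 0.0634]
eef_rot: [3.141, -0.0, 1.332]
force: [0.1, 0.6, 0.6]
grip_width: 0.0691
```

Call:
{"api": "jog_arm", "payload": {
  "moves": [
    [[0,0,20],[0,0,0],70],
    [[0,0,60],[0,0,0],70],
    [[0,0,100],[0,0,0],70],
    [[0,0,140],[0,0,0],70],
    [[-12,-48,160],[0,0,0],70]
  ]
}}

```text
time_s: 5.82
ee_pos: [0.5305, 0.067, 0.2244]
eef_rot: [3.135, -0.003, 1.336]
force: [1.5, -0.9, 0.8]
grip_width: 0.07
```

Call:
{"api": "jog_arm", "payload": {
  "moves": [
    [[-10,-40,0],[0,0,0],70],
    [[-20,-80,0],[0,0,0],70],
    [[-28,-120,0],[0,0,0],70],
    [[-35,-139,0],[0,0,0],70],
    [[-35,-139,0],[0,0,0],70]
  ]
}}

```text
time_s: 6.23
ee_pos: [0.4927, -0.0785, 0.2192]
eef_rot: [3.141, 0.0, 1.328]
force: [-0.2, 1.0, -0.0]
grip_width: 0.0702
```

Call:
{"api": "jog_arm", "payload": {
  "moves": [
    [[0,0,0],[0,0,0],70],
    [[0,0,0],[0,0,0],70],
    [[0,0,0],[0,0,0],70]
  ]
}}

```text
time_s: 6.48
ee_pos: [0.4939, -0.0743, 0.219]
eef_rot: [-3.142, -0.0, 1.333]
force: [-0.7, -0.1, -0.2]
grip_width: 0.0702
```

```bash
python3 - <<'E'
from h import *
o=ctrl.get_obs();d=snap('wrist','w4.png');d=snap('top','t2.png')
a=cv2.imread('pics/w4.png');b=cv2.resize(cv2.imread('pics/t2.png')[230:360,180:400],(640,378),interpolation=cv2.INTER_CUBIC)
cv2.imwrite('pics/c2.png',cv2.resize(np.vstack([a,b]),None,fx=.69,fy=.69))
print(o['ee_pos'],o['force'])
E
```

```text
[ 0.49390761 -0.07426864  0.21901499] [-0.70626404 -0.08753199 -0.21173513]
```

View pics/c2.png

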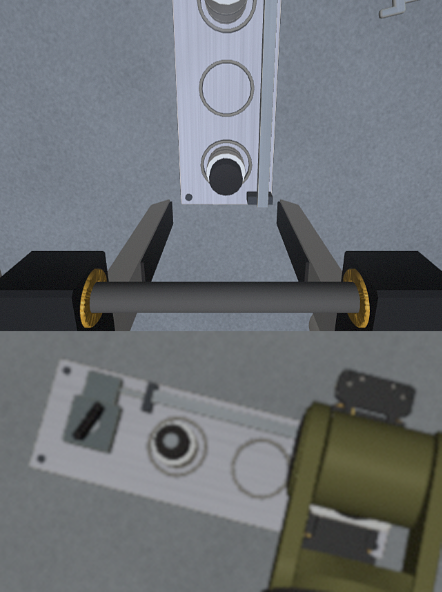

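The tall cell stands in the park ring. Next I'll measure the short cap at full resolution.

```bash
python3 - <<'E'
from h import *
o=ctrl.get_obs();c=cam(eyes.camera('wrist'),o)
a=cv2.imread('pics/w4.png'); g=cv2.cvtColor(a,cv2.COLOR_BGR2GRAY)
m=(g<60).astype(np.uint8);n,l,s,ct=cv2.connectedComponentsWithStats(m)
for i in range(1,n):
    if 300<s[i,4]<6000: print(s[i],ct[i])
cv2.imwrite('pics/w4z.png',cv2.resize(a[180:300,260:400],None,fx=4,fy=4,interpolation=cv2.INTER_CUBIC))
for v in (250,255,260): print(onz(c,(327.5,v),.092))
print('ring b',onz(c,(328,127),.02))
E
```

```text
[ 303  230   48   53 2015] [326.76923077 256.14640199]
[ 0.49388614 -0.08252957  0.092     ]
[ 0.49295319 -0.08637781  0.092     ]
[ 0.49201382 -0.09025249  0.092     ]
ring b [0.51582284 0.00448495 0.02      ]
```

View pics/w4z.png

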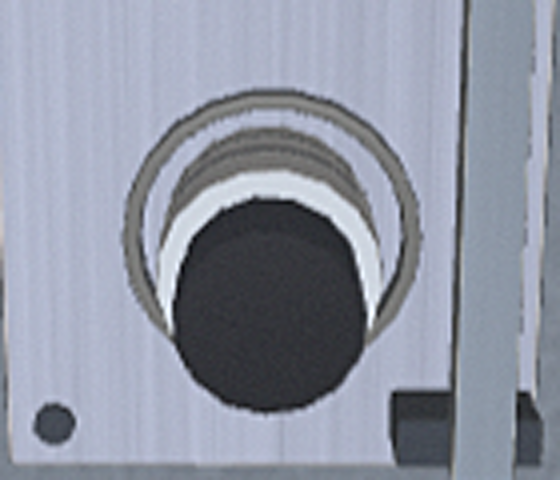

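Call:
{"api": "jog_arm", "payload": {
  "moves": [
    [[-3,-16,-30],[0,0,0],70],
    [[-3,-16,-70],[0,0,0],70],
    [[-3,-16,-105],[0,0,0],70],
    [[-3,-16,-135],[0,0,0],65],
    [[-3,-16,-148],[0,0,0],60]
  ]
}}

```text
time_s: 7.05
ee_pos: [0.489, -0.0903, 0.0673]
eef_rot: [-3.137, -0.0, 1.333]
force: [0.2, -0.5, 0.2]
grip_width: 0.062
```

Call:
{"api": "jog_arm", "payload": {
  "moves": [
    [[0,0,-4],[0,0,0],60],
    [[0,0,-4],[0,0,0],50],
    [[0,0,-4],[0,0,0],34],
    [[0,0,-4],[0,0,0],34],
    [[0,0,-4],[0,0,0],34]
  ]
}}

```text
time_s: 7.47
ee_pos: [0.4912, -0.0913, 0.0682]
eef_rot: [3.14, 0.0, 1.332]
force: [1.3, -0.1, 3.6]
grip_width: 0.0376
```

Call:
{"api": "jog_arm", "payload": {
  "moves": [
    [[0,0,0],[0,0,0],34],
    [[0,0,0],[0,0,0],34],
    [[0,0,0],[0,0,0],34],
    [[0,0,0],[0,0,0],34]
  ]
}}

```text
time_s: 7.8
ee_pos: [0.4913, -0.0913, 0.0682]
eef_rot: [3.14, -0.0, 1.332]
force: [-1.6, 1.6, 7.8]
grip_width: 0.0377
```

Call:
{"api": "jog_arm", "payload": {
  "moves": [
    [[0,0,5],[0,0,0],34],
    [[0,0,10],[0,0,0],34],
    [[0,0,20],[0,0,0],34],
    [[0,0,25],[0,0,0],34],
    [[0,0,25],[0,0,0],34]
  ]
}}

```text
time_s: 8.22
ee_pos: [0.4913, -0.0914, 0.0937]
eef_rot: [3.139, 0.0, 1.332]
force: [0.3, -0.5, -2.2]
grip_width: 0.0379
```

```bash
python3 - <<'E'
from h import *
o=ctrl.get_obs();d=snap('wrist','w5.png');print(o['ee_pos'],o['force'],o['grip_width'])
E
```

```text
[ 0.4912947  -0.09138242  0.09366599] [ 0.27128001 -0.48744463 -2.2418132 ] 0.03787012797529985
```

View pics/w5.png

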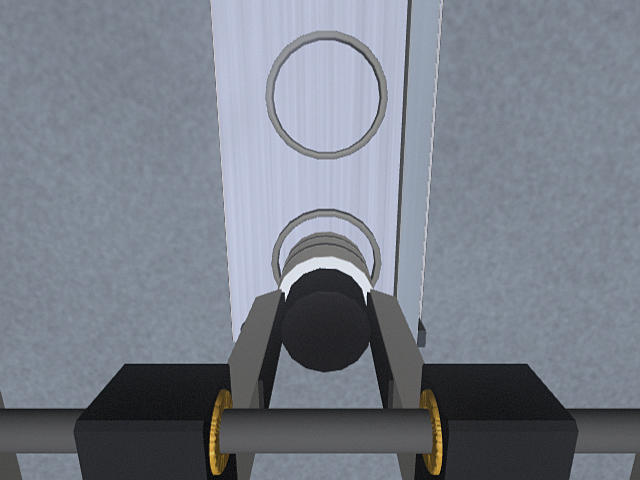

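The short cell is lifted: the cap top is centred at about (326,331) and ring b at (326.5,94).

```bash
python3 - <<'E'
from h import *
o=ctrl.get_obs(); c=cam(eyes.camera('wrist'),o)
a=onz(c,(326,331),.1175);b=onz(c,(326.5,94.5),.02); print(a,b,b-a, 'ring a', onz(c,(326,263),.02))
E
```

```text
[ 0.49194245 -0.08939745  0.1175    ] [0.51561632 0.00463333 0.02      ] [ 0.02367387  0.09403078 -0.0975    ] ring a [ 0.49159654 -0.09222971  0.02      ]
```

Call:
{"api": "jog_arm", "payload": {
  "moves": [
    [[6,24,0],[0,0,0],34],
    [[14,56,0],[0,0,0],34],
    [[20,82,0],[0,0,0],34],
    [[23.5,94,0],[0,0,0],34],
    [[23.5,94,0],[0,0,0],34]
  ]
}}

```text
time_s: 8.73
ee_pos: [0.5143, 0.0047, 0.0917]
eef_rot: [-3.141, -0.0, 1.335]
force: [-0.2, -1.0, -2.0]
grip_width: 0.0372
```

Call:
{"api": "jog_arm", "payload": {
  "moves": [
    [[0,0,0],[0,0,0],34],
    [[0,0,-5],[0,0,0],34],
    [[0,0,-10],[0,0,0],34],
    [[0,0,-10],[0,0,0],34]
  ]
}}

```text
time_s: 9.07
ee_pos: [0.5134, 0.0019, 0.0808]
eef_rot: [-3.14, 0.0, 1.331]
force: [0.0, -0.7, -2.7]
grip_width: 0.0376
```

```bash
python3 - <<'E'
from h import *
o=ctrl.get_obs();print(o['ee_pos'],o['force'],o['grip_width'])
snap('side','s2.png')
cv2.imwrite('pics/s2z.png',cv2.resize(cv2.imread('pics/s2.png')[195:375,280:430],None,fx=3,fy=3,interpolation=cv2.INTER_CUBIC))
E
```

```text
[0.5134001  0.00191133 0.08077356] [ 0.02787307 -0.70310088 -2.70178008] 0.03760287901119046
```

View pics/s2z.png

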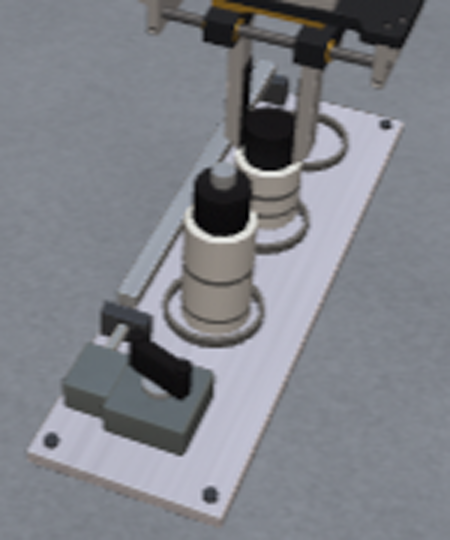

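The tall cell is upright in park and the short cell is over ring b. I'll lower the short cell and release it.

Call:
{"api": "jog_arm", "payload": {
  "moves": [
    [[0.5,0.5,-4],[0,0,0],34],
    [[0.5,0.5,-8],[0,0,0],34],
    [[0.5,0.5,-11],[0,0,0],34],
    [[0.5,0.5,-13],[0,0,0],34],
    [[0.5,0.5,-14],[0,0,0],34]
  ]
}}

```text
time_s: 9.53
ee_pos: [0.5146, 0.0033, 0.0683]
eef_rot: [-3.141, 0.0, 1.332]
force: [-6.9, 0.3, 15.2]
grip_width: 0.0376
```

Call:
{"api": "jog_arm", "payload": {
  "moves": [
    [[0,0,0],[0,0,0],34],
    [[0,0,0],[0,0,0],34]
  ]
}}

```text
time_s: 9.7
ee_pos: [0.5146, 0.0033, 0.0683]
eef_rot: [-3.141, 0.0, 1.332]
force: [-2.6, 0.0, 3.8]
grip_width: 0.0377
```

Call:
{"api": "jog_arm", "payload": {
  "moves": [
    [[0,0,0],[0,0,0],50],
    [[0,0,0],[0,0,0],60],
    [[0,0,0],[0,0,0],70],
    [[0,0,0],[0,0,0],70]
  ]
}}

```text
time_s: 10.03
ee_pos: [0.5147, 0.0033, 0.068]
eef_rot: [3.141, -0.0, 1.332]
force: [-0.6, -0.4, -0.8]
grip_width: 0.0608
```

Call:
{"api": "jog_arm", "payload": {
  "moves": [
    [[0,0,20],[0,0,0],70],
    [[0,0,60],[0,0,0],70],
    [[0,0,95],[0,0,0],70],
    [[0,0,125],[0,0,0],70],
    [[3,12,135],[0,0,0],70]
  ]
}}

```text
time_s: 10.45
ee_pos: [0.5188, 0.0144, 0.2077]
eef_rot: [3.135, -0.001, 1.331]
force: [0.3, 0.1, 0.6]
grip_width: 0.0697
```

Call:
{"api": "jog_arm", "payload": {
  "moves": [
    [[6,24,0],[0,0,0],70],
    [[13,55,0],[0,0,0],70],
    [[20,86,0],[0,0,0],70],
    [[20,86,0],[0,0,0],70],
    [[20,86,0],[0,0,0],70]
  ]
}}

```text
time_s: 10.87
ee_pos: [0.5374, 0.1028, 0.2021]
eef_rot: [-3.14, 0.0, 1.335]
force: [-0.8, -0.2, -0.6]
grip_width: 0.0694
```

```bash
python3 - <<'E'
from h import *
o=ctrl.get_obs();print(o['ee_pos'],o['force'],o['grip_width'])
d=snap('wrist','w6.png');snap('side','s3.png')
a=cv2.imread('pics/w6.png');b=cv2.resize(cv2.imread('pics/s3.png')[195:375,280:430],(400,480),interpolation=cv2.INTER_CUBIC)
cv2.imwrite('pics/c6.png',cv2.resize(np.hstack([a,b]),None,fx=.76,fy=.76))
E
```

```text
[0.53743986 0.10275853 0.20206157] [-0.75514497 -0.24878554 -0.63237571] 0.06936491163890572
```

View pics/c6.png

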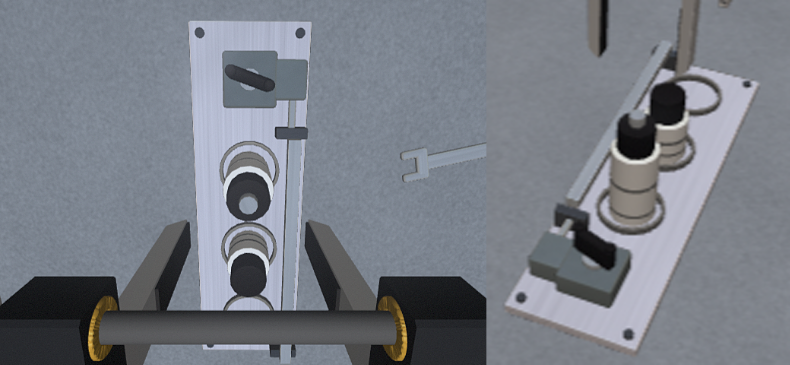

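Both cells are upright in their rings. I'll re-grip the tall cell.

Call:
{"api": "jog_arm", "payload": {
  "moves": [
    [[0,0,-20],[0,0,0],70],
    [[0,0,-60],[0,0,0],70],
    [[0,0,-95],[0,0,0],70],
    [[0,0,-125],[0,0,0],70],
    [[0,0,-137],[0,0,0],65]
  ]
}}

```text
time_s: 11.38
ee_pos: [0.5356, 0.1, 0.0621]
eef_rot: [-3.137, 0.002, 1.331]
force: [-0.4, -0.5, -1.1]
grip_width: 0.0667
```

Call:
{"api": "jog_arm", "payload": {
  "moves": [
    [[0,0,-2],[0,0,0],65],
    [[0,0,-2],[0,0,0],44],
    [[0,0,-2],[0,0,0],44],
    [[0,0,-2],[0,0,0],44],
    [[0,0,-2],[0,0,0],44]
  ]
}}

```text
time_s: 11.8
ee_pos: [0.5385, 0.1014, 0.0659]
eef_rot: [3.139, -0.001, 1.332]
force: [-1.1, -1.0, 7.7]
grip_width: 0.0478
```

Call:
{"api": "jog_arm", "payload": {
  "moves": [
    [[0,0,0],[0,0,0],44],
    [[0,0,0],[0,0,0],44],
    [[0,0,0],[0,0,0],44]
  ]
}}

```text
time_s: 12.05
ee_pos: [0.5385, 0.1014, 0.0658]
eef_rot: [3.139, -0.001, 1.332]
force: [-1.5, 0.4, 7.0]
grip_width: 0.0475
```

Call:
{"api": "jog_arm", "payload": {
  "moves": [
    [[0,0,10],[0,0,0],44],
    [[0,0,30],[0,0,0],44],
    [[0,0,60],[0,0,0],44],
    [[0,0,90],[0,0,0],44],
    [[0,0,110],[0,0,0],44]
  ]
}}

```text
time_s: 12.47
ee_pos: [0.538, 0.1014, 0.1778]
eef_rot: [3.139, -0.001, 1.332]
force: [0.8, 0.7, -2.6]
grip_width: 0.0479
```

Call:
{"api": "jog_arm", "payload": {
  "moves": [
    [[0,0,0],[0,0,0],44],
    [[-5,-20,0],[0,0,0],44],
    [[-12,-50,0],[0,0,0],44],
    [[-20,-82,0],[0,0,0],44],
    [[-28,-114,0],[0,0,0],44]
  ]
}}

```text
time_s: 12.88
ee_pos: [0.5086, -0.0136, 0.1731]
eef_rot: [-3.14, 0.0, 1.333]
force: [1.2, -0.2, -3.5]
grip_width: 0.0477
```

Call:
{"api": "jog_arm", "payload": {
  "moves": [
    [[-8,-32,0],[0,0,0],44],
    [[-15,-60,0],[0,0,0],44],
    [[-19.5,-80.5,0],[0,0,0],44],
    [[-19.5,-80.5,0],[0,0,0],44],
    [[-19.5,-80.5,0],[0,0,0],44]
  ]
}}

```text
time_s: 13.3
ee_pos: [0.4896, -0.0938, 0.1733]
eef_rot: [-3.14, -0.0, 1.33]
force: [-0.2, -0.1, -3.2]
grip_width: 0.0477
```

Call:
{"api": "jog_arm", "payload": {
  "moves": [
    [[0,0,-20],[0,0,0],44],
    [[0,0,-45],[0,0,0],44],
    [[0,0,-70],[0,0,0],44],
    [[0,0,-88],[0,0,0],44],
    [[0,0,-95],[0,0,0],44]
  ]
}}

```text
time_s: 13.72
ee_pos: [0.4888, -0.0919, 0.0762]
eef_rot: [-3.137, -0.0, 1.333]
force: [1.0, 0.4, -3.2]
grip_width: 0.048
```

```bash
python3 - <<'E'
from h import *
o=ctrl.get_obs();print(o['ee_pos'],o['force'],o['grip_width'])
d=snap('wrist','w7.png');snap('side','s4.png')
a=cv2.imread('pics/w7.png');b=cv2.resize(cv2.imread('pics/s4.png')[195:375,280:430],(400,480),interpolation=cv2.INTER_CUBIC)
cv2.imwrite('pics/c7.png',cv2.resize(np.hstack([a,b]),None,fx=.76,fy=.76))
E
```

```text
[ 0.48882114 -0.09186033  0.07615438] [ 0.96783707  0.41682883 -3.19886358] 0.04795599479130417
```

View pics/c7.png

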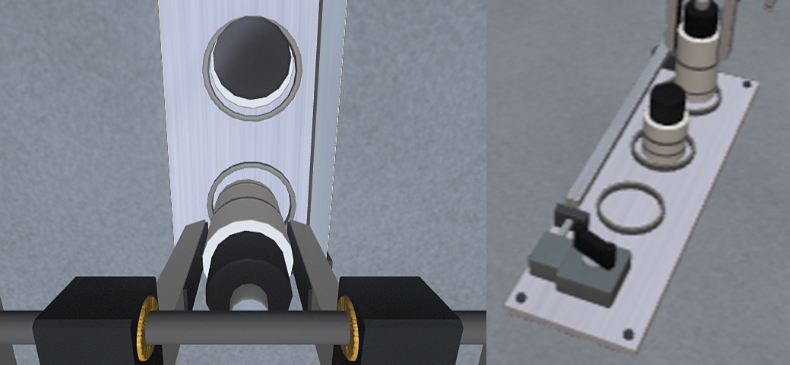

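The tall cell is centred above ring a, and the short cell stands in b. I'll lower the tall cell and release it.

Call:
{"api": "jog_arm", "payload": {
  "moves": [
    [[0,0,-4],[0,0,0],44],
    [[0,0,-8],[0,0,0],44],
    [[0,0,-11],[0,0,0],44],
    [[0,0,-14],[0,0,0],44],
    [[0,0,-15],[0,0,0],44]
  ]
}}

```text
time_s: 14.23
ee_pos: [0.4902, -0.0932, 0.0653]
eef_rot: [3.141, 0.0, 1.332]
force: [-12.5, 3.0, 27.7]
grip_width: 0.0478
```

Call:
{"api": "jog_arm", "payload": {
  "moves": [
    [[0,0,-1],[0,0,0],44],
    [[0,0,-1],[0,0,0],44],
    [[0,0,-1],[0,0,0],44]
  ]
}}

```text
time_s: 14.48
ee_pos: [0.4903, -0.0932, 0.0653]
eef_rot: [3.141, 0.0, 1.332]
force: [-13.2, 2.9, 26.8]
grip_width: 0.0479
```

Call:
{"api": "jog_arm", "payload": {
  "moves": [
    [[0,0,1.5],[0,0,0],44],
    [[0,0,1.5],[0,0,0],52],
    [[0,0,1.5],[0,0,0],62],
    [[0,0,1.5],[0,0,0],70],
    [[0,0,1.5],[0,0,0],70]
  ]
}}

```text
time_s: 14.9
ee_pos: [0.4902, -0.0932, 0.0645]
eef_rot: [3.142, -0.0, 1.332]
force: [-0.2, -0.3, -0.3]
grip_width: 0.0682
```

Call:
{"api": "jog_arm", "payload": {
  "moves": [
    [[0,0,20],[0,0,0],70],
    [[0,0,60],[0,0,0],70],
    [[0,0,95],[0,0,0],70],
    [[0,0,125],[0,0,0],70],
    [[0,0,150],[0,0,0],70]
  ]
}}

```text
time_s: 15.32
ee_pos: [0.4904, -0.0933, 0.2171]
eef_rot: [3.14, 0.0, 1.332]
force: [0.4, 0.1, -0.2]
grip_width: 0.0698
```

Call:
{"api": "jog_arm", "payload": {
  "moves": [
    [[9,39,0],[0,0,0],60],
    [[18,78,0],[0,0,0],50],
    [[28,117,0],[0,0,0],40],
    [[37,156,0],[0,0,0],40],
    [[47,193,0],[0,0,0],40]
  ]
}}

```text
time_s: 15.73
ee_pos: [0.5372, 0.1019, 0.2146]
eef_rot: [3.141, -0.0, 1.332]
force: [0.4, -0.7, 0.4]
grip_width: 0.0413
```

Call:
{"api": "jog_arm", "payload": {
  "moves": [
    [[0,0,0],[0,0,0],40],
    [[0,0,0],[0,0,0],40],
    [[0,0,0],[0,0,0],40]
  ]
}}

```text
time_s: 15.98
ee_pos: [0.537, 0.0995, 0.2143]
eef_rot: [-3.141, 0.0, 1.333]
force: [-0.0, 0.2, -0.5]
grip_width: 0.0397
```

```bash
python3 - <<'E'
from h import *
o=ctrl.get_obs();d=snap('wrist','w8.png');print(o['ee_pos'],o['eef_rot'])
import json;json.dump([list(o['ee_pos']),list(o['eef_rot'])],open('o8.json','w'))
snap('side','s5.png')
a=cv2.resize(cv2.imread('pics/w8.png')[40:200,240:440],(720,576),interpolation=cv2.INTER_CUBIC)
cv2.imwrite('pics/w8z.png',a)
E
```

```text
[0.53699125 0.09949387 0.21430278] [-3.14118556e+00  3.21078603e-04  1.33263348e+00]
```

View pics/w8z.png

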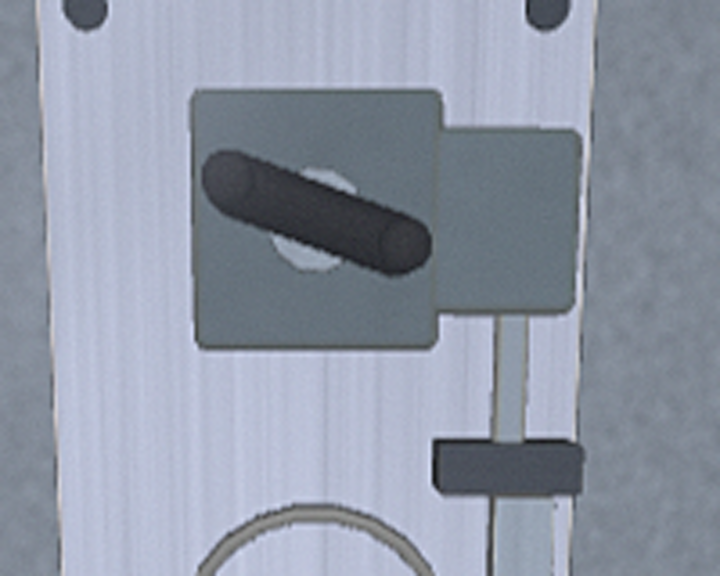

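View pics/s5.png

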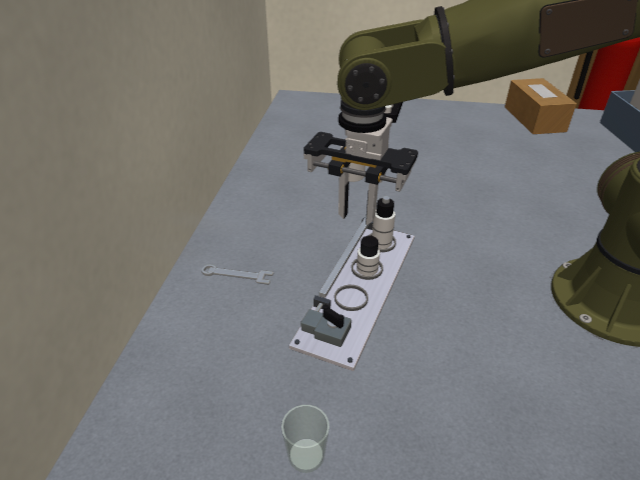

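The cells are swapped and upright: tall in a at (384,222), short in b at (368,257). The wing's end bumps are at crop (230,178) and (404,244), so I'll take its pose from those.

```bash
python3 - <<'E'
from h import *
import json,pickle
p,r=json.load(open('o8.json'));c=cam(eyes.camera('wrist'),dict(ee_pos=np.array(p),eef_rot=np.array(r)))
W=lambda u,v:((u+.5)/3.6-.5+240,(v+.5)/3.6-.5+40)
for z in (.069,.072):
    a,b=onz(c,W(230,178),z),onz(c,W(404,244),z);d=a-b;print((a+b)/2,np.linalg.norm(d),np.arctan2(d[1],d[0]))
tc,sc=pickle.load(open('cams.pkl','rb'))
T=lambda u,v:((u+.5)/3.6-.5+180,(v+.5)/3.6-.5+230)
print(tri(c,W(317,211),tc,T(160,161)))
# plate/rack yaw check : mounting bolts
a,b=onz(c,W(86,8),.013),onz(c,W(548,8),.013);d=b-a;print('rack yaw',np.arctan2(d[1],d[0]),np.linalg.norm(d))
q=onz(c,W(315,219),.043);print('boss',q)
E
```

```text
[0.56322738 0.19772264 0.069     ] 0.037382850274611065 2.557741299307055
[0.56316501 0.19754005 0.072     ] 0.03703627251592475 2.5577412993070556
(array([0.56348754, 0.20029743, 0.03295864]), np.float64(0.0010045233642230814))
rack yaw -0.24023991347038776 0.10587284900721958
boss [0.56285659 0.19786804 0.043     ]
```

Call:
{"api": "jog_arm", "payload": {
  "moves": [
    [[6,24,0],[0,0,1.4],40],
    [[13,50,0],[0,0,2.8],40],
    [[20,76,0],[0,0,4.2],40],
    [[25.5,97.5,0],[0,0,5.6],40],
    [[25.5,97.5,0],[0,0,7],40]
  ]
}}

```text
time_s: 16.55
ee_pos: [0.563, 0.1994, 0.2143]
eef_rot: [3.141, -0.001, 1.95]
force: [-0.8, 0.7, 0.3]
grip_width: 0.0397
```

Call:
{"api": "jog_arm", "payload": {
  "moves": [
    [[0,0,-15],[0,0,1.4],40],
    [[0,0,-30],[0,0,2.8],40],
    [[0,0,-45],[0,0,4.2],40],
    [[0,0,-60],[0,0,5.6],40],
    [[0,0,-80],[0,0,7.04],40]
  ]
}}

```text
time_s: 16.97
ee_pos: [0.5632, 0.1963, 0.1348]
eef_rot: [3.14, 0.001, 2.561]
force: [0.5, 0.1, 0.1]
grip_width: 0.0396
```

Call:
{"api": "jog_arm", "payload": {
  "moves": [
    [[0,0,0],[0,0,0],36],
    [[0,0,0],[0,0,0],36],
    [[0,0,0],[0,0,0],36]
  ]
}}

```text
time_s: 17.22
ee_pos: [0.5632, 0.1969, 0.1359]
eef_rot: [3.141, 0.001, 2.552]
force: [0.4, -0.0, 0.9]
grip_width: 0.036
```

```bash
python3 - <<'E'
from h import *
o=ctrl.get_obs();d=snap('wrist','w9.png');print(o['ee_pos'],o['eef_rot'],o['qpos'],o['force'],o['moment'])
c=cam(d,o);print(proj(c,(.5630,.1977,.069)),proj(c,list(o['ee_pos'])))
E
```

```text
[0.5631938  0.19689441 0.13585224] [3.14055741e+00 9.11330178e-04 2.55175839e+00] [ 2.74947094e-01  4.63957641e-01  1.46226739e+00 -2.32731427e-05
  1.21398858e+00 -7.06007324e-01] [ 0.39677959 -0.01388052  0.88680012] [ 0.0485695  -0.12069534 -0.01081807]
[325.12237671 262.35386094] [323.94398952 308.40891841]
```

View pics/w9.png

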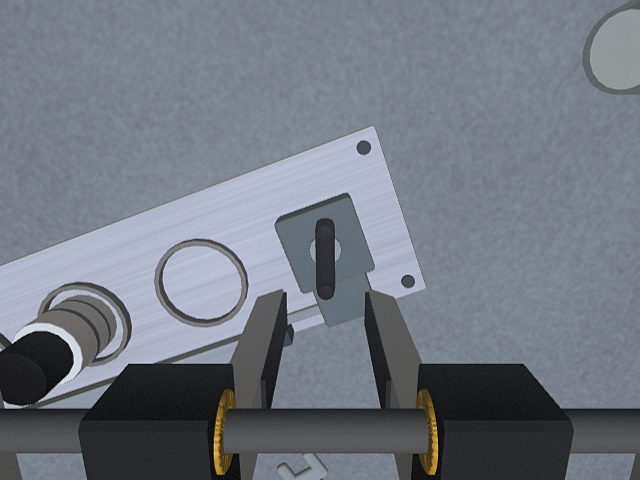

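The wing is at (325,258), vertical and centred between the jaws. I'll check its height from the two wrist views.

```bash
python3 - <<'E'
from h import *
import json
p,r=json.load(open('o8.json'));d=eyes.camera('wrist');c8=cam(d,dict(ee_pos=np.array(p),eef_rot=np.array(r)))
c9=cam(d,dict(ee_pos=np.array([.5631938,.19689441,.13585224]),eef_rot=np.array([3.14055741,.00091133,2.55175839])))
W=lambda u,v:((u+.5)/3.6-.5+240,(v+.5)/3.6-.5+40)
print(tri(c8,W(230,178),c9,(324.5,227)));print(tri(c8,W(404,244),c9,(325,291)))
E
```

```text
(array([0.54711845, 0.20814515, 0.05528022]), np.float64(0.00039581034773510034))
(array([0.57907925, 0.18658552, 0.06718152]), np.float64(0.00034616950260877037))
```

The two ends give 55 and 67 mm, noisy because the baseline is short. That doesn't contradict the nominal 69 mm top, so I'll descend carefully while watching the force.

Call:
{"api": "jog_arm", "payload": {
  "moves": [
    [[0,0,-30],[0,0,0],36],
    [[0,0,-55],[0,0,0],36],
    [[0,0,-70],[0,0,0],36],
    [[0,0,-80],[0,0,0],36],
    [[0,0,-86],[0,0,0],36]
  ]
}}

```text
time_s: 17.73
ee_pos: [0.5627, 0.1972, 0.0482]
eef_rot: [-3.141, -0.0, 2.556]
force: [-0.5, 0.2, -0.2]
grip_width: 0.0356
```

Call:
{"api": "jog_arm", "payload": {
  "moves": [
    [[0,0,-4],[0,0,0],36],
    [[0,0,-5],[0,0,0],36],
    [[0,0,-5],[0,0,0],36],
    [[0,0,-5],[0,0,0],36]
  ]
}}

```text
time_s: 18.07
ee_pos: [0.563, 0.1974, 0.0444]
eef_rot: [3.141, 0.001, 2.557]
force: [-0.1, 1.0, 0.1]
grip_width: 0.0359
```

```bash
python3 - <<'E'
from h import *
o=ctrl.get_obs();d=snap('wrist','w10.png');print(o['ee_pos'],o['eef_rot'],o['force'],o['moment'])
E
```

```text
[0.56304846 0.19741437 0.04443437] [3.14062841e+00 8.36173890e-04 2.55662708e+00] [-0.08562704  1.00782317  0.08092402] [ 0.02110565 -0.14144514  0.08005289]
```

View pics/w10.png

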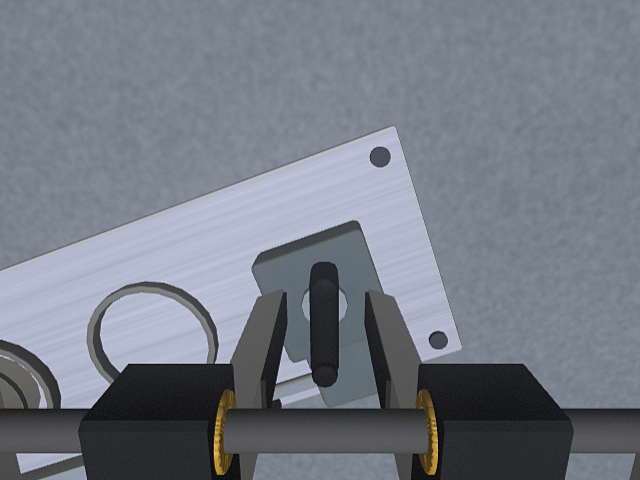

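The wing is centred between the fingers. Closing.

Call:
{"api": "jog_arm", "payload": {
  "moves": [
    [[0,0,0],[0,0,0],8],
    [[0,0,0],[0,0,0],8],
    [[0,0,0],[0,0,0],8],
    [[0,0,0],[0,0,0],8],
    [[0,0,0],[0,0,0],8]
  ],
  "squeeze": 30
}}

```text
time_s: 18.53
ee_pos: [0.5625, 0.1971, 0.0436]
eef_rot: [-3.141, -0.0, 2.557]
force: [-2.2, -1.8, 2.6]
grip_width: 0.0118
```

Call:
{"api": "jog_arm", "payload": {
  "moves": [
    [[0,0,0],[0,0,0],8],
    [[0,0,0],[0,0,0],8],
    [[0,0,0],[0,0,0],8]
  ]
}}

```text
time_s: 18.78
ee_pos: [0.5625, 0.1971, 0.0437]
eef_rot: [-3.141, -0.0, 2.557]
force: [-3.2, -3.4, 3.6]
grip_width: 0.0119
```

```bash
python3 - <<'E'
from h import *
o=ctrl.get_obs();print(o['ee_pos'],o['eef_rot'],o['force'],o['moment'],o['grip_width'])
E
```

```text
[0.56254125 0.19710971 0.04366301] [-3.14121224e+00 -6.14866444e-05  2.55681698e+00] [-3.17710997 -3.43470424  3.59968218] [-0.65499739  0.43989668  0.06856475] 0.01186096414931219
```

Call:
{"api": "jog_arm", "payload": {
  "moves": [
    [[0,0,0],[0,0,-0.6],8],
    [[0,0,0],[0,0,-1.6],8],
    [[0,0,0],[0,0,-2.6],8],
    [[0,0,0],[0,0,-3.6],8],
    [[0,0,0],[0,0,-4.6],8]
  ]
}}

```text
time_s: 19.2
ee_pos: [0.5624, 0.1971, 0.0436]
eef_rot: [-3.141, 0.0, 2.151]
force: [-3.8, -4.2, 4.4]
grip_width: 0.0117
```

```bash
python3 - <<'E'
from h import *
o=ctrl.get_obs();print(o['ee_pos'],o['eef_rot'],o['force'],o['moment'],o['grip_width'])
E
```

```text
[0.56244036 0.19705746 0.04363858] [-3.14090887e+00  8.12106371e-05  2.15114245e+00] [-3.81821072 -4.16062878  4.39456905] [-0.77742258  0.63387838  0.05719028] 0.011709140289862226
```

Call:
{"api": "jog_arm", "payload": {
  "moves": [
    [[0,0,0],[0,0,-1],8],
    [[0,0,0],[0,0,-2],8],
    [[0,0,0],[0,0,-3],8],
    [[0,0,0],[0,0,-4],8],
    [[0,0,0],[0,0,-5],8]
  ]
}}

```text
time_s: 19.62
ee_pos: [0.5623, 0.197, 0.0436]
eef_rot: [-3.141, 0.0, 1.715]
force: [-5.3, -4.3, 5.7]
grip_width: 0.0118
```

Call:
{"api": "jog_arm", "payload": {
  "moves": [
    [[0,0,0],[0,0,-1],8],
    [[0,0,0],[0,0,-2],8],
    [[0,0,0],[0,0,-3],8],
    [[0,0,0],[0,0,-4],8],
    [[0,0,0],[0,0,-5],8]
  ]
}}

```text
time_s: 20.03
ee_pos: [0.5622, 0.197, 0.0436]
eef_rot: [-3.141, 0.001, 1.278]
force: [-5.6, -4.6, 6.0]
grip_width: 0.0116
```

```bash
python3 - <<'E'
from h import *
o=ctrl.get_obs();snap('wrist','w11.png');print(o['ee_pos'],o['eef_rot'],o['force'],o['moment'],o['grip_width'],o['qpos'])
E
```

```text
[0.56222939 0.19697242 0.04363691] [-3.14070936e+00  8.92147685e-04  1.27842666e+00] [-5.64227861 -4.64508567  5.96346301] [-0.85484558  1.04821802  0.05650562] 0.011631964802387635 [ 2.75629807e-01  5.74666882e-01  1.53017311e+00 -3.21454260e-04
  1.03797722e+00  5.68163328e-01]
```

View pics/w11.png

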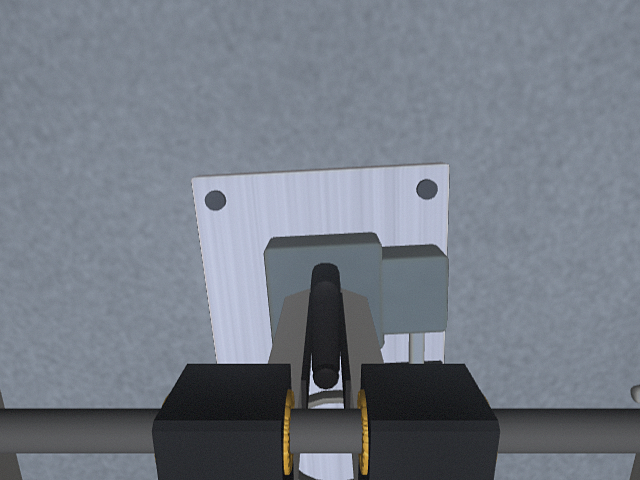

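The wing is turning with the tool, and Mz of about 0.057 is consistent with the stated friction. I'll carry on to the seat.

Call:
{"api": "jog_arm", "payload": {
  "moves": [
    [[0,0,0],[0,0,-1],8],
    [[0,0,0],[0,0,-2],8],
    [[0,0,0],[0,0,-3],8],
    [[0,0,0],[0,0,-4],8],
    [[0,0,0],[0,0,-5],8]
  ]
}}

```text
time_s: 20.5
ee_pos: [0.5622, 0.197, 0.0436]
eef_rot: [-3.141, 0.001, 0.842]
force: [-6.8, -4.5, 6.3]
grip_width: 0.0115
```

Call:
{"api": "jog_arm", "payload": {
  "moves": [
    [[0,0,0],[0,0,-0.8],8],
    [[0,0,0],[0,0,-1.6],8],
    [[0,0,0],[0,0,-2.4],8],
    [[0,0,0],[0,0,-3.2],8],
    [[0,0,0],[0,0,-4],8]
  ]
}}

```text
time_s: 20.92
ee_pos: [0.5621, 0.1971, 0.0436]
eef_rot: [-3.141, 0.002, 0.494]
force: [-6.6, -3.1, 6.0]
grip_width: 0.0116
```

```bash
python3 - <<'E'
from h import *
o=ctrl.get_obs();print(o['ee_pos'],o['eef_rot'],o['force'],o['moment'],o['grip_width'])
E
```

```text
[0.56206814 0.19710014 0.04360419] [-3.14131130e+00  1.51510830e-03  4.93976389e-01] [-6.56028418 -3.12048553  5.98917383] [-0.60345234  1.29198887  0.11401133] 0.011607546875639538
```

Call:
{"api": "jog_arm", "payload": {
  "moves": [
    [[0,0,0],[0,0,-0.25],8],
    [[0,0,0],[0,0,-0.5],8],
    [[0,0,0],[0,0,-0.75],8],
    [[0,0,0],[0,0,-1],8],
    [[0,0,0],[0,0,-1],8]
  ]
}}

```text
time_s: 21.33
ee_pos: [0.5621, 0.1971, 0.0436]
eef_rot: [-3.141, 0.002, 0.409]
force: [-6.1, -3.3, 6.3]
grip_width: 0.0116
```

```bash
cat > st.py <<'E'
from h import *
o=ctrl.get_obs();print(o['ee_pos'].round(4),o['eef_rot'].round(4),o['force'].round(1),o['moment'].round(3),o['tau'][5],o['qpos'][5],o['grip_width'])
E
python3 st.py
```

```text
[0.5621 0.1971 0.0436] [-3.1414e+00  1.5000e-03  4.0870e-01] [-6.1 -3.3  6.3] [-0.681  1.21  -0.048] 0.48980919644236565 1.437975518193055 0.011631140445472884
```

Call:
{"api": "jog_arm", "payload": {
  "moves": [
    [[0,0,0],[0,0,-0.2],8],
    [[0,0,0],[0,0,-0.4],8],
    [[0,0,0],[0,0,-0.5],8],
    [[0,0,0],[0,0,-0.5],8]
  ]
}}

```text
time_s: 21.67
ee_pos: [0.5621, 0.1971, 0.0436]
eef_rot: [-3.141, 0.002, 0.366]
force: [-6.6, -3.8, 6.8]
grip_width: 0.0118
```

```bash
python3 st.py
```

```text
[0.5621 0.1971 0.0436] [-3.1415e+00  1.5000e-03  3.6590e-01] [-6.6 -3.8  6.8] [-0.666  1.306  0.041] 0.2665545232594013 1.480773067462838 0.011794057095663649
```

Call:
{"api": "jog_arm", "payload": {
  "moves": [
    [[0,0,0],[0,0,-0.2],8],
    [[0,0,0],[0,0,-0.4],8],
    [[0,0,0],[0,0,-0.5],8],
    [[0,0,0],[0,0,-0.5],8]
  ]
}}

```text
time_s: 22.0
ee_pos: [0.5621, 0.1971, 0.0436]
eef_rot: [3.141, 0.001, 0.323]
force: [-7.2, -4.4, 6.0]
grip_width: 0.0121
```

```bash
python3 st.py
```

```text
[0.5621 0.1971 0.0436] [3.1414e+00 1.5000e-03 3.2290e-01] [-7.2 -4.4  6. ] [-0.618  1.247  0.475] 0.7393732108175755 1.5239664026629431 0.012062989005887361
```

Call:
{"api": "jog_arm", "payload": {
  "moves": [
    [[0,0,0],[0,0,-0.2],8],
    [[0,0,0],[0,0,-0.4],8],
    [[0,0,0],[0,0,-0.5],8],
    [[0,0,0],[0,0,-0.5],8]
  ]
}}

```text
time_s: 22.33
ee_pos: [0.5622, 0.1972, 0.0436]
eef_rot: [3.141, 0.001, 0.28]
force: [-4.7, -3.9, 5.8]
grip_width: 0.0124
```

```bash
python3 st.py
```

```text
[0.5622 0.1972 0.0436] [3.1413e+00 1.0000e-03 2.7950e-01] [-4.7 -3.9  5.8] [-0.492  0.969  0.644] 0.8364523015916348 1.56746069094117 0.012407419564673975
```

The stop was felt: Mz jumped from 0.04 to 0.48 and then 0.64 between yaw 0.366 and 0.28, and the geometry put the seat at 0.361. I'll back off to yaw of about 1.93.

Call:
{"api": "jog_arm", "payload": {
  "moves": [
    [[0,0,0],[0,0,0.8],8],
    [[0,0,0],[0,0,1.8],8],
    [[0,0,0],[0,0,2.8],8],
    [[0,0,0],[0,0,3.9],8],
    [[0,0,0],[0,0,5],8]
  ]
}}

```text
time_s: 22.75
ee_pos: [0.5622, 0.1972, 0.0436]
eef_rot: [-3.141, 0.001, 0.72]
force: [-5.5, -2.7, 6.0]
grip_width: 0.0117
```

Call:
{"api": "jog_arm", "payload": {
  "moves": [
    [[0,0,0],[0,0,1],8],
    [[0,0,0],[0,0,2],8],
    [[0,0,0],[0,0,3],8],
    [[0,0,0],[0,0,4],8],
    [[0,0,0],[0,0,5],8]
  ]
}}

```text
time_s: 23.17
ee_pos: [0.5623, 0.1972, 0.0437]
eef_rot: [-3.141, 0.001, 1.156]
force: [-5.6, -4.0, 4.9]
grip_width: 0.012
```

Call:
{"api": "jog_arm", "payload": {
  "moves": [
    [[0,0,0],[0,0,1],8],
    [[0,0,0],[0,0,2],8],
    [[0,0,0],[0,0,3],8],
    [[0,0,0],[0,0,4],8],
    [[0,0,0],[0,0,5],8]
  ]
}}

```text
time_s: 23.58
ee_pos: [0.5623, 0.1972, 0.0436]
eef_rot: [-3.141, 0.0, 1.592]
force: [-4.0, -2.2, 4.9]
grip_width: 0.0119
```

Call:
{"api": "jog_arm", "payload": {
  "moves": [
    [[0,0,0],[0,0,1],8],
    [[0,0,0],[0,0,2],8],
    [[0,0,0],[0,0,3],8],
    [[0,0,0],[0,0,3.7],8],
    [[0,0,0],[0,0,3.95],8]
  ]
}}

```text
time_s: 24.0
ee_pos: [0.5623, 0.1972, 0.0436]
eef_rot: [-3.141, -0.0, 1.937]
force: [-4.9, -3.2, 4.7]
grip_width: 0.0119
```

Call:
{"api": "jog_arm", "payload": {
  "moves": [
    [[0,0,0],[0,0,0],8],
    [[0,0,0],[0,0,0],8],
    [[0,0,0],[0,0,0],8]
  ]
}}

```text
time_s: 24.25
ee_pos: [0.5623, 0.1972, 0.0436]
eef_rot: [-3.141, 0.0, 1.933]
force: [-4.4, -2.7, 4.6]
grip_width: 0.0115
```

```bash
python3 st.py; python3 - <<'E'
from h import *
snap('wrist','w12.png');snap('side','s6.png');snap('top','t6.png')
a=cv2.imread('pics/s6.png');b=cv2.resize(cv2.imread('pics/t6.png')[230:360,180:400],(640,378),interpolation=cv2.INTER_CUBIC)
cv2.imwrite('pics/c12.png',cv2.resize(np.vstack([a,b]),None,fx=.69,fy=.69))
E
```

```text
[0.5623 0.1972 0.0436] [-3.1408  0.      1.9329] [-4.4 -2.7  4.6] [-0.601  0.743  0.068] 0.04886369104497135 -0.08627306338666531 0.011537325013164788
```

View pics/w12.png

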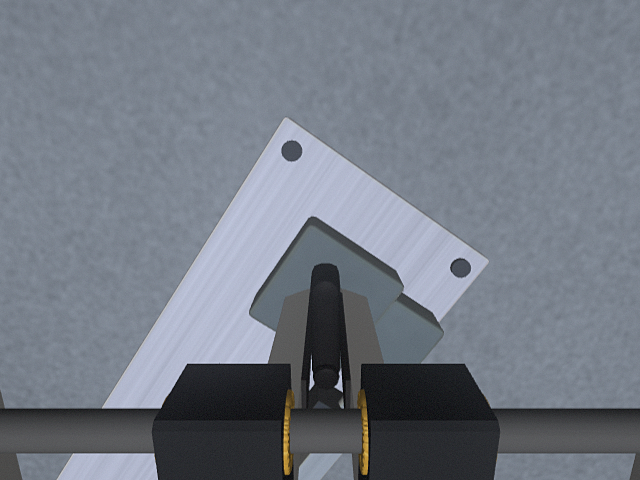

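View pics/c12.png

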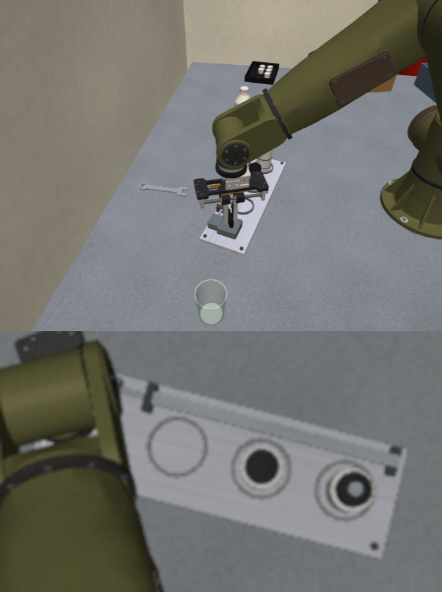

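The wing is still gripped straight at yaw 1.933. The short cell is in b, the tall cell (stub visible) is in a, and park is empty. Handing in.

```bash
python3 - <<'E'
from h import *
print(ctrl.hand_in())
E
```

```text
the job is handed in; nothing more can be done
None
```

I swapped the two cells, seated the thumbscrew, backed it off a quarter turn, and handed in at about 24 s with the gripper still holding it. I don't have the verdict, since handing in reports none.

- **Cells:** The tall cell went to the park ring, the short one from a to b, then the tall one from park to a. The last top view shows both upright in their rings and the park ring empty.
- **Seating:** I turned the screw clockwise about 2.2 rad. The torque jumped from 0.04 to 0.48 and then 0.64 N m as the tool turned from yaw 0.366 to 0.28. The rack's geometry puts the seat at yaw 0.361.
- **Back-off:** The tool stopped at yaw 1.933, which is 1.572 rad past that seat. The seat angle is good to roughly 0.02 rad. The wing is still straight in the pads, with the opening at 11.5 mm and a 30 N grip.
- **Other objects:** I planned the moves to stay clear of the bottle, beaker and spanner. The spanner and beaker look unmoved in the last side view, where the arm partly hides the bottle; I did not measure any of the three again.

**Checks that disagreed:**
- **Camera positions:** The fixed and wrist cameras differed by 2 to 4 mm, which is within the ring play.
- **Wing height:** The two-view wing height came out at 55 and 67 mm, against a stated 69 mm for the top of the bar. I descended watching the force instead and felt no contact.
- **Placing force:** The tall cell's last placing pressed down with about 27 N before I eased off.

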